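# Divert the counted vials to the other tray

## Task

Three counted sample vials wait behind the stop of the vial diverter. Push the weighted lever over to its other side, so that the seesaw gate feeds the chute it is not feeding now, then press the stop's thumb pad right down and keep it down until all three vials have rolled into that chute's tray; let the stop spring back up. Do not touch the vials, and leave the other things on the bench where they stand.

Things in the scene. Friction and masses are not known exactly. Their poses are not given: they have to be found in the camera images.
- diverter: Vial diverter, fixed to the bench: base 160 x 640 mm, clear guard plates 36 mm either side of its middle, frame up to 190 mm high. Origin on the bench under the gate's pivot; y runs along the machine to the left (feed lane and left tray at +y, right tray at -y), x points away from the robot, z up.
- gate (a joint): Seesaw gate, a steel deck 140 mm long on a level shaft along the diverter's x, 84 mm above the bench; rests at -0.26 or +0.26 rad. Negative: left end down, feeds the left chute, lever leans left (+y). Positive: feeds the right chute, lever leans right (-y). Over-centre: once the lever is pushed past upright (0) its weight drops it on to the other stop. Under 1 N at the weight moves it.
- lever_weight (a point): Centre of the dark steel weight (cylinder 32 mm across, 30 mm long, lying along the diverter's x) atop the gate's lever, on the robot's side, 78 mm in front of the diverter's middle, 88 mm from the shaft: 169 mm above the bench, 23 mm left or right of the pivot. Free space for 70 mm to each side of it.
- stop (a joint): Travel of the spring-loaded vial stop: 0 up (the blade stands in the feed lane and holds the vials), 0.016 m fully down (blade below the lane floor, vials roll through). Pressed by its thumb pad with 2 N rising to about 4.5 N; it springs back up when let go.
- stop_pad (a point): Centre of the top face of the stop's round black thumb pad, 34 mm across, on the robot's side, 135 mm left of the pivot and 60 mm in front of the machine's middle, its top 185 mm above the bench when up; it goes straight down 16 mm.
- tray_left (a point): Centre of the floor of the white tub (92 x 116 mm, rim 42 mm above the bench) at the end of the left chute, 246 mm left (+y) of the pivot.
- tray_right (a point): The same for the right chute's tub, 246 mm right (-y) of the pivot.
- vial_a_mid (a point): Centre of a white capped vial, 28 mm across, 60 mm long, 22 g, lying across the sloping feed lane behind the stop (first in the queue), about 153 to 162 mm above the bench; rolls freely and takes about 2 s to the tray.
- vial_b_mid (a point): Centre of a white capped vial, 28 mm across, 60 mm long, 22 g, lying across the sloping feed lane behind the stop, about 153 to 162 mm above the bench; rolls freely and takes about 2 s to the tray.
- vial_c_mid (a point): Centre of a white capped vial, 28 mm across, 60 mm long, 22 g, lying across the sloping feed lane behind the stop (last), about 153 to 162 mm above the bench; rolls freely and takes about 2 s to the tray.
- beaker: Bystander: clear beaker, 66 mm wide, 85 mm tall, in front of the diverter's right half. Origin at the centre of its underside.
- reagent: Bystander: amber bottle, 60 mm wide, 105 mm tall, behind the diverter. Origin at the centre of its underside.
- cap_jar: Bystander: low clear jar with white lid, 56 mm wide, 60 mm tall, in front of the diverter's left tray. Origin at the centre of its underside.
- spare_vial: Bystander: white vial standing upright on the bench in front of the diverter, 28 mm wide, 60 mm tall. Origin at the centre of its underside.
- tube_rack: Bystander: white tube rack with four tubes, 75 x 150 mm, 99 mm tall, behind the diverter. Origin at the centre of its underside.
- marker: Bystander: marker pen lying on the bench in front of the diverter, 13 mm thick, about 130 mm long. Origin at the centre of its underside.

How it is judged:
By the outcome, as a careful person would: the job done as asked, in the order asked, and still so for the second after the job is handed in, with the robot touching nothing.
It also fails if it takes over 43 s, if anything falls off the work surface, if the arm or the gripper's body presses on something with over 40 N, if the wrist force passes 120 N, or if a joint passes its speed limit or range.

## Robot

A 7-joint arm with a two-finger parallel gripper is mounted at the origin on the work surface. World frame = base frame: x ahead of the robot, y to its left, z up, the work surface at z = 0. Lengths are in m, angles in rad, forces in N, time in s.
With the tool pointing down it reaches from about 0.375 to 0.925 m from the base axis. Payload 3.1 kg.
Tool frame: the origin (TCP) lies midway between the tips of the shut fingers; the grasp point (between the pads) lies 19 mm behind it; z points along the fingers, x is the direction in which the jaws open and shut, and the axes are right-handed (so a half turn about z gives the same grasp; the last joint's range is limited). The gripper opens to 85 mm and grips with 20 to 120 N. Pads are 22 mm wide; open, the fingers measure 114 mm over their backs; the gripper's body (76 mm by 85 mm) begins 54 mm behind the grasp point. The pads swing forward as they close: fully open they stand 13 mm farther back than shut.
Start: joints at [1.01, 0.383, 0.044, 1.598, -0.018, 1.161, -0.05], TCP at [0.29, -0.582, 0.231] pointing down, gripper open.
Joint ranges: [-2.61, 2.61], [-0.41, 2.15], [-1.48, 1.57], [0, 2.5], [-1.57, 4.71], [0.05, 1.97], [-2.85, 2.85]. Speed limits (rad/s): [2.79, 2.79, 3.14, 3.14, 3.14, 3.14, 3.14].

## Interface

Orientations are given as [roll, pitch, yaw] about the fixed x, y, z axes, in that order (R = Rz(yaw) Ry(pitch) Rx(roll)).
In Python, from rig import observe, viewer, bot gives the robot as it stands. The module is installed in compiled form; this text tells all that it offers.
- The arm moves only by the tool drive_tool, never from a script. Its arguments are lists of equal length, an entry for each row: "linear": the shift along the tool's x, y, z normalised to -1 to 1, where 1 is 0.05 m, a list of three; "twist": the turn, a rotation vector about the tool's x, y, z normalised to -1 to 1, where 1 is 0.15 rad, a list of three; "fingers": the closure, from -1 (fully open) to 1 (shut). In form: {"linear": [[tx, ty, tz], ...], "twist": [[wx, wy, wz], ...], "fingers": [fingers, ...]}. A call has 1 to 20 rows; each row shifts and turns the commanded pose from where the row before left it, along the tool's axes as they then stand; what a row does not reach is not made up. A row lasts 1/8 s, in which the tool goes at most 62.5 mm and 10.7 degrees, less where a joint would pass 70% of its speed; a pose out of reach is approached as far as the arm can. A call with a number of a shift or a turn outside -1 to 1 is refused whole. A call with a gripper value outside its range is refused whole. The fingers move at their own pace and stop on an object; the grip force is fixed at half the most. Time passes only in rows, so rows that do not move let the fingers close. It gives the time, the measured TCP pose, the force and the opening at its end, in the units of the state.
- observe(): the state, without advancing time (a new reading comes with each control period).
- viewer.capture(name): name is "side" or "top"; returns a dict with "pixels" (400x640x3 uint8, red, green, blue), "depth" (400x640 float32, m along the optical axis (not along the pixel's ray), 0 where there is no reading), "camera_matrix" (3x3 intrinsics, pixels), "rvec" (rotation vector, rad) and "tvec" (3), from world to camera coordinates, as OpenCV has them. Camera axes: x right, y down, z forward; pixel columns grow to the right and rows downward; lengths in m; the calibration is good to about 2 mm. A picture is of the moment at which its call begins.
- bot.close_job(): hands the job in, once; it reports no verdict.
The state is a dict: "time": time; "joint_pos": joint angles; "qvel": joint speeds; "joint_torque": joint torques, N m; "tcp_pos": TCP position; "tool_rot": TCP orientation; "ft_force": force on the tool from outside, world axes, zero at the start; "moment": the same for the moment, N m; "width": opening from 0.0 (shut) to 1.0 (fully open).
Only numpy, scipy, OpenCV 4.12 (cv2) and the standard library are available. Lean on these libraries where they do the work, as an engineer would, in place of code of your own. Each camera call takes 0.05 s, during which the arm holds its last target.

## Working session

There is one attempt and no reset: what is moved stays moved. The work goes in short steps, Python scripts to look and compute and a tool call to move; the robot and the scene stay as the last step left them, time stands still between calls to the robot, and variables do not carry over. Pictures are saved under pics/ and viewed, and the job is handed in when it is done.

Besides the shell and the picture viewer there is one more tool, called after "Request:" as name(argument=value, ...), one argument or row to a line, values as JSON. drive_tool: Moves the arm, as the interface text tells. Its arguments: {"type":"object","properties":{"linear":{"type":"array"},"twist":{"type":"array"},"fingers":{"type":"array"}},"required":["linear","twist","fingers"]}

```bash
mkdir -p pics
cat > h.py <<'E'
import numpy as np,cv2
from rig import observe,viewer,bot
def cap(n,f):
    c=viewer.capture(n); cv2.imwrite(f'pics/{f}.png',c['pixels'][:,:,::-1]); np.savez(f'pics/{f}.npz',**c); return c
def ld(f): return dict(np.load(f'pics/{f}.npz'))
def world(c):
    K=c['camera_matrix'];R=cv2.Rodrigues(c['rvec'])[0];t=np.ravel(c['tvec'])
    v,u=np.mgrid[:400,:640];d=c['depth']
    p=np.stack([(u-K[0,2])/K[0,0]*d,(v-K[1,2])/K[1,1]*d,d],-1)
    return (p-t)@R
def proj(c,p): return cv2.projectPoints(np.array(p,float).reshape(-1,3),c['rvec'],c['tvec'],c['camera_matrix'],None)[0][:,0]
E
python3 - <<'E'
from h import *
cap('side','s0');cap('top','t0');o=observe()
for k in o: print(k,np.round(o[k],3))
E
```

```text
time 0.1
joint_pos [ 1.01   0.384  0.044  1.599 -0.018  1.161 -0.05 ]
qvel [-0.001 -0.002  0.    -0.003 -0.001 -0.     0.   ]
joint_torque [ 3.0000e-03 -4.3473e+01  1.0300e+00 -2.5045e+01  1.1000e-02  5.0000e-03
  0.0000e+00]
tcp_pos [ 0.29  -0.581  0.23 ]
tool_rot [ 3.141e+00  2.000e-03 -1.108e+00]
ft_force [ 0.151 -0.14   0.321]
moment [ 0.011 -0.021 -0.022]
width 1.003
```

View pics/s0.png

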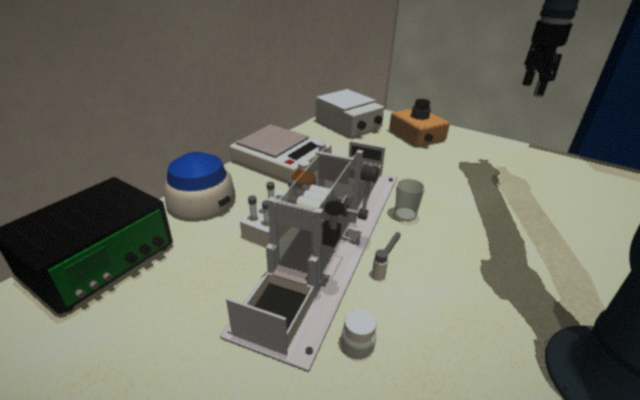

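View pics/t0.png

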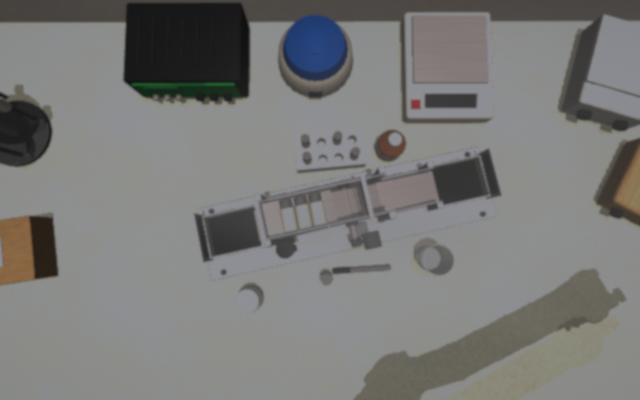

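Run:
```python
from h import *
c=ld('t0');w=world(c)
for n,(u,v) in dict(pad=(286,248),wt=(371,239),wt2=(355,232),baseR=(483,214),baseL=(223,271),baseTL=(207,213),baseTR=(465,155),beaker=(430,257),vial=(289,218),vialc=(321,212)).items(): print(n,w[v,u].round(3))
im=cv2.imread('pics/t0.png')
cv2.imwrite('pics/t0z.png',cv2.resize(im[140:300,190:510],(800,400),interpolation=cv2.INTER_CUBIC))
im=cv2.imread('pics/s0.png')
cv2.imwrite('pics/s0z.png',cv2.resize(im[130:370,210:450],(600,600),interpolation=cv2.INTER_CUBIC))
```

```text
pad [0.467 0.081 0.183]
wt [ 0.483 -0.072  0.184]
wt2 [ 0.496 -0.051  0.089]
baseR [ 0.536 -0.336  0.013]
baseL [0.414 0.229 0.016]
baseTL [0.539 0.267 0.011]
baseTR [ 0.668 -0.303  0.008]
beaker [ 0.443 -0.22   0.004]
vial [0.521 0.076 0.173]
vialc [0.532 0.018 0.167]
```

View pics/t0z.png

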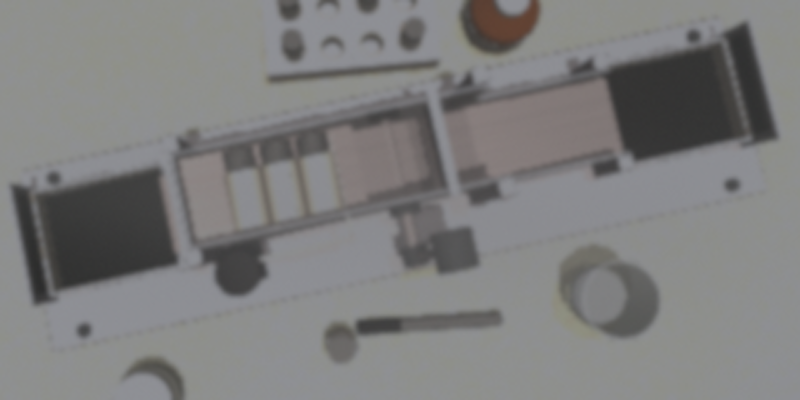

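View pics/s0z.png

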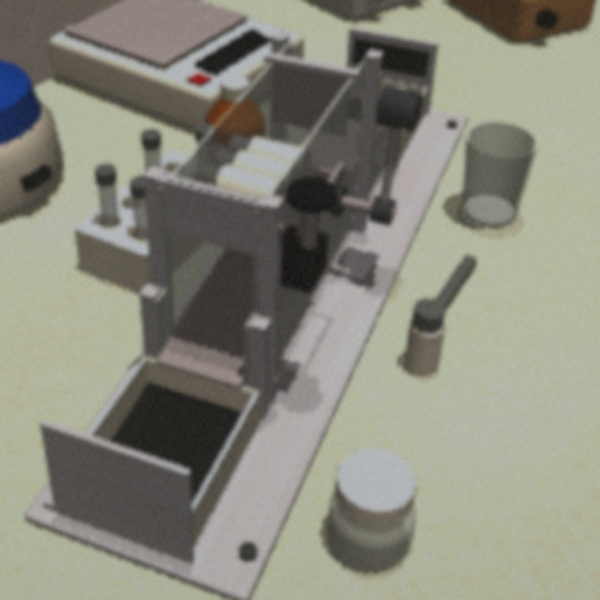

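Run:
```python
from h import *
c=ld('t0');w=world(c)
K=c['camera_matrix'];R=cv2.Rodrigues(c['rvec'])[0];t=np.ravel(c['tvec'])
cc=-R.T@t
def ray(u,v,z):
    d=R.T@np.array([(u-K[0,2])/K[0,0],(v-K[1,2])/K[1,1],1]); return cc+d*(z-cc[2])/d[2]
P=np.array([ray(190+x/2.5,140+y/2.5,0.012) for x,y in [(54,178),(84,330),(693,35),(732,184)]])
print(P.round(4))
m=P.mean(0); d=(P[0]+P[1]-P[2]-P[3]); yaw=np.arctan2(-d[0],d[1])
d2=P[0]-P[1]+P[2]-P[3]
print('origin',m,'yaw',yaw,np.arctan2(d2[1],d2[0]), np.linalg.norm(d)/2,np.linalg.norm(d2)/2)
Rz=np.array([[np.cos(yaw),-np.sin(yaw),0],[np.sin(yaw),np.cos(yaw),0],[0,0,1]]);m[2]=0
loc=(w-m)@Rz
# pad & weight via depth
for n,b in dict(pad=(-.085,-.04,.11,.16,.175,.195),wt=(-.1,-.055,-.06,.06,.15,.2)).items():
    k=(loc[...,0]>b[0])&(loc[...,0]<b[1])&(loc[...,1]>b[2])&(loc[...,1]<b[3])&(loc[...,2]>b[4])&(loc[...,2]<b[5])
    print(n,k.sum(),loc[k].mean(0).round(4),loc[k].min(0).round(3),loc[k].max(0).round(3))
for n,p in dict(pad=(-.06,.135,.185),wtR=(-.078,-.023,.169),wtL=(-.078,.023,.169),va=(0,.1,.155),trayR=(0,-.246,.005)).items():
    q=m+Rz@np.array(p); print(n,q.round(4),proj(c,q).round(1),proj(ld('s0'),q).round(1))
```

```text
[[ 0.5428  0.2571  0.012 ]
 [ 0.4115  0.2281  0.012 ]
 [ 0.6693 -0.3063  0.012 ]
 [ 0.5373 -0.336   0.012 ]]
origin [ 0.54022139 -0.03928234  0.012     ] yaw 0.22011536453103214 0.2193360577310625 0.5777040173763441 0.13495683691150592
pad 214 [-0.0507  0.1353  0.1847] [-0.064  0.119  0.179] [-0.04   0.152  0.189]
wt 246 [-0.0679 -0.0207  0.1812] [-0.081 -0.038  0.168] [-0.055 -0.006  0.188]
pad [0.4522 0.0794 0.185 ] [[286.7 256.2]] [[342.1 207.3]]
wtR [ 0.4691 -0.0788  0.169 ] [[373.7 246.4]] [[375.7 174. ]]
wtL [ 0.4591 -0.0339  0.169 ] [[349.2 252. ]] [[369.6 185.2]]
va [0.5184 0.0583 0.155 ] [[299.3 219.8]] [[315.8 203.3]]
trayR [ 0.5939 -0.2793  0.005 ] [[455.1 188.2]] [[362.  183.3]]
```

Run:
```python
from h import *
c=ld('t0');w=world(c)
yaw=.2198;m=np.array([.5402,-.0393,0])
Rz=np.array([[np.cos(yaw),-np.sin(yaw),0],[np.sin(yaw),np.cos(yaw),0],[0,0,1]])
loc=(w-m)@Rz
g=c['pixels'].astype(float).mean(-1)
for n,(v0,v1,u0,u1) in dict(pad=(235,265,270,302),wt=(225,252,358,386)).items():
    s=loc[v0:v1,u0:u1];k=(s[...,2]>.176)&(s[...,2]<.195)&(g[v0:v1,u0:u1]<75)
    p=s[k];print(n,k.sum(),np.percentile(p,[2,50,98],axis=0).round(4),p.mean(0).round(4))
    for v in range(0,v1-v0,2): print(''.join('%4d'%(1000*z) for z in s[v,::2,2]))
# side view weight
s=ld('s0');ws=(world(s)-m)@Rz
for u,v in [(370,173),(366,172),(374,172),(335,207),(335,203),(362,214)]: print(u,v,ws[v,u].round(3))
```

```text
pad 234 [[-0.0586  0.1199  0.1811]
 [-0.0454  0.1351  0.1847]
 [-0.0317  0.1489  0.1875]] [-0.0452  0.1349  0.1846]
 152 152 151 150 150 149 182 182 184 183 156 118  72  22   7   7
 152 183 185 180 183 176 137  95  52   4 137 141 120   8  11   9
 184 157 117  77  24 139 141 137 137 139 141 139 137   6   5   6
 189 162 124  86 139 137 184 184 183 184 139 138 139   7   7   8
 190 169 133  95 139 183 182 187 184 186 183 179 152 148 152 156
 190 177 138  90 184 183 185 184 184 182 183 185 139 112   8   7
 172  10   9   8 187 185 183 185 1831017 185 185 180 126   6   9
   4   6  11 181 184 184 186 185 182 182 182 184 186 139  10   6
   6  10   8 183 182 185 181 185 183 186 184 186 182 141   8   8
   6   7   5   4 183 186 184 185 183 186 184 184   9   7   8   6
   7   8   5   9 189 185 182 185 184 184 187 185   9   6   7  10
   7  10   4   7  10 183 184 186 182 184 185   8   8   2   7   7
   4   8   3   7  10  10   7   5   8   8   7   9   6  10   8   6
   8  10   4   6   8   9  10   7   5   8   9   8   7   8   8  -2
   9   6   7   6   8   6   5   9   9   6   2  -1   0   0  -1   2Traceback (most recent call last):
  File "<stdin>", line 9, in <module>
    return _quantile_unchecked(
        a, q, axis, out, overwrite_input, method, keepdims, weights)
    return _ureduce(a,
                    func=_quantile_ureduce_func,
    ...<5 lines>...
                    overwrite_input=overwrite_input,
                    method=method)
    r = func(a, **kwargs)
    result = _quantile(arr,
                       quantiles=q,
    ...<2 lines>...
                       out=out,
                       weights=wgt)
    slices_having_nans = np.isnan(arr[-1, ...])
                                  ~~~^^^^^^^^^
IndexError: index -1 is out of bounds for axis 0 with size 0
```

Request:
drive_tool(
  linear=[
    [0,0,0],
    [0,0,0],
    [-0.6,-0.45,0],
    [-0.6,-0.45,0],
    [-0.6,-0.45,0],
    [-0.6,-0.45,0],
    [-0.6,-0.45,0],
    [-0.6,-0.45,0],
    [-0.6,-0.45,0],
    [-0.6,-0.45,0],
    [-0.6,-0.45,0],
    [-0.6,-0.45,0],
    [0,0,0],
    [0,0,0],
  ],
  twist=[
    [0,0,0.8],
    [0,0,0.8],
    [0,0,0],
    [0,0,0],
    [0,0,0],
    [0,0,0],
    [0,0,0],
    [0,0,0],
    [0,0,0],
    [0,0,0],
    [0,0,0],
    [0,0,0],
    [0,0,0],
    [0,0,0],
  ],
  fingers=[1,1,1,1,1,1,1,1,1,1,1,1,1,1],
)

```text
time: 1.85
tcp_pos: [0.4427, -0.2399, 0.2309]
tool_rot: [3.141, -0.0, -1.348]
ft_force: [-0.4, -1.1, -0.5]
width: -0.004
```

```bash
cat >> h.py <<'E'
YAW=.2198
RZ=np.array([[np.cos(YAW),-np.sin(YAW),0],[np.sin(YAW),np.cos(YAW),0],[0,0,1]])
O=np.array([.5402,-.0393,0])+RZ@np.array([.0145,0,0])
def lt():
    o=observe(); l=RZ.T@(np.array(o['tcp_pos'])-O); print('t',o['time'],'local tcp',l.round(4),'rpy',np.round(o['tool_rot'],3),'F',np.round(o['ft_force'],2),'w',o['width'])
    return l
E
python3 - <<'E'
from h import *
lt();c=cap('side','s1')
for p in [(-.06,.135,.185),(-.078,-.023,.169),(0,-.246,.005)]: print(proj(c,O+RZ@np.array(p)))
cv2.imwrite('pics/s1z.png',cv2.resize(c['pixels'][90:290,250:450,::-1],(600,600),interpolation=cv2.INTER_CUBIC))
E
```

```text
t 1.85 local tcp [-0.1534 -0.1745  0.2309] rpy [ 3.141 -0.    -1.348] F [-0.4  -1.08 -0.47] w -0.004179440071148691
[[333.79048707 205.32878185]]
[[368.62884793 172.59887279]]
[[356.90425858 182.18440093]]
```

View pics/s1z.png

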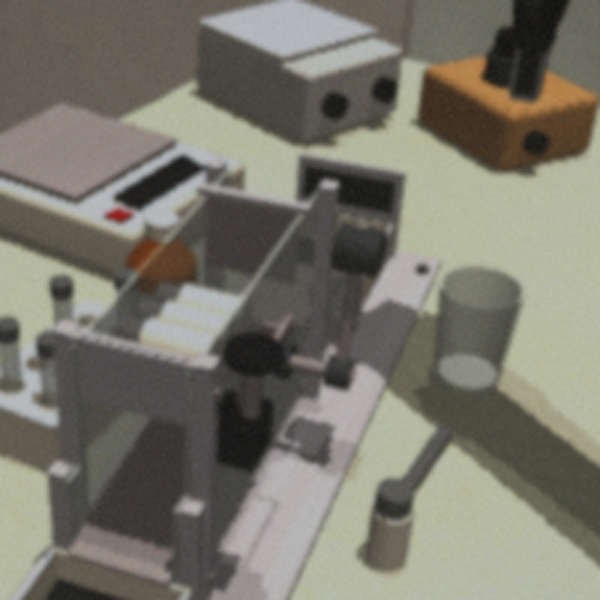

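Request:
drive_tool(
  linear=[
    [-0.46,-0.35,0],
    [-0.46,-0.35,0],
    [-0.46,-0.35,0],
    [-0.46,-0.35,0],
    [0,0,0],
    [0,0,0.34],
    [0,0,0.34],
    [0,0,0.34],
    [0,0,0.34],
    [0,0,0],
  ],
  twist=[
    [0,0,0],
    [0,0,0],
    [0,0,0],
    [0,0,0],
    [0,0,0],
    [0,0,0],
    [0,0,0],
    [0,0,0],
    [0,0,0],
    [0,0,0],
  ],
  fingers=[1,1,1,1,1,1,1,1,1,1],
)

```text
time: 3.15
tcp_pos: [0.4895, -0.1339, 0.161]
tool_rot: [3.138, 0.002, -1.348]
ft_force: [-0.2, 0.2, -0.2]
width: -0.0
```

Run:
```python
from h import *
lt();c=cap('top','t2')
cv2.imwrite('pics/t2z.png',cv2.resize(c['pixels'][140:300,270:510,::-1],(720,480),interpolation=cv2.INTER_CUBIC))
```

```text
t 3.15 local tcp [-0.0846 -0.0812  0.161 ] rpy [ 3.138e+00  2.000e-03 -1.348e+00] F [-0.23  0.22 -0.22] w -7.880685467500185e-05
```

View pics/t2z.png

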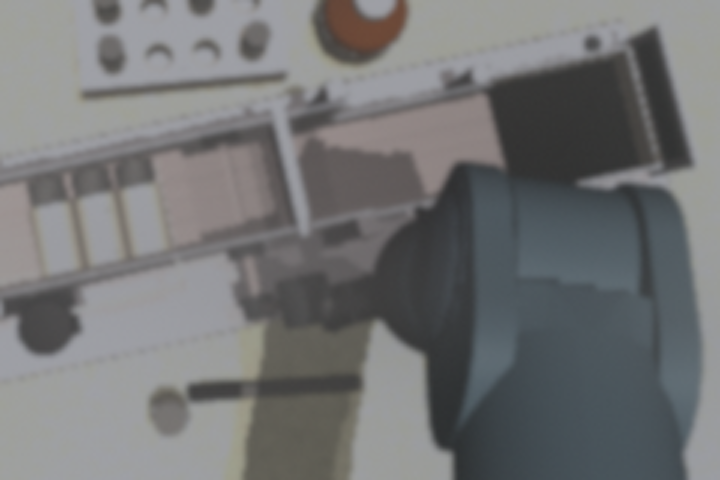

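Request:
drive_tool(
  linear=[
    [-0.12,0,0],
    [-0.12,0,0],
    [-0.12,0,0],
    [-0.12,0,0],
    [-0.12,0,0],
    [-0.12,0,0],
    [-0.12,0,0],
    [-0.12,0,0],
    [-0.12,0,0],
    [-0.12,0,0],
    [-0.12,0,0],
    [0,0,0],
    [0,0,0],
  ],
  twist=[
    [0,0,0],
    [0,0,0],
    [0,0,0],
    [0,0,0],
    [0,0,0],
    [0,0,0],
    [0,0,0],
    [0,0,0],
    [0,0,0],
    [0,0,0],
    [0,0,0],
    [0,0,0],
    [0,0,0],
  ],
  fingers=[1,1,1,1,1,1,1,1,1,1,1,1,1],
)

```text
time: 4.82
tcp_pos: [0.4767, -0.0699, 0.1633]
tool_rot: [-3.142, -0.0, -1.348]
ft_force: [-0.0, 0.8, -0.2]
width: -0.001
```

Run:
```python
from h import *
lt();c=cap('side','s3')
cv2.imwrite('pics/s3z.png',cv2.resize(c['pixels'][90:290,250:450,::-1],(600,600),interpolation=cv2.INTER_CUBIC))
```

```text
t 4.825 local tcp [-0.0831 -0.016   0.1633] rpy [-3.142 -0.    -1.348] F [-0.05  0.81 -0.19] w -0.0013473867050960138
```

View pics/s3z.png

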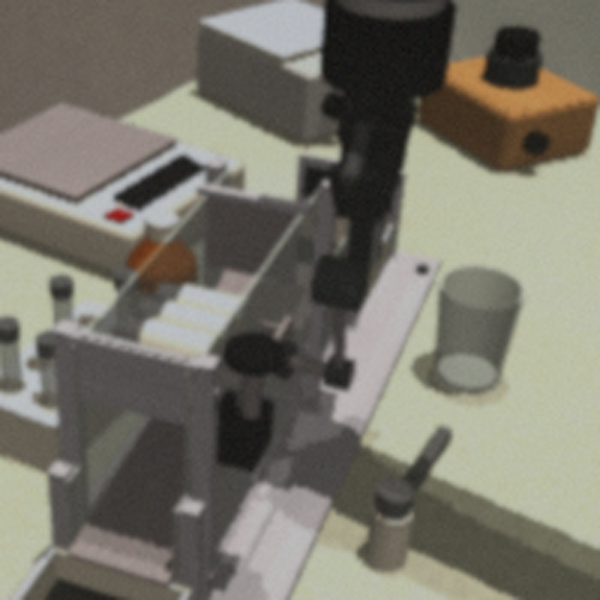

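Request:
drive_tool(
  linear=[
    [0.2,0,0],
    [0.2,0,0],
    [0.2,0,0],
    [0,0,-0.5],
    [0,0,-0.5],
    [0,0,-0.5],
    [0,0,0],
    [-0.5,-0.06,0],
    [-0.6,-0.06,0],
    [-0.6,-0.06,0],
    [-0.6,-0.06,0],
    [-0.6,-0.06,0],
    [-0.5,-0.06,0],
    [-0.2,-0.07,0],
    [0,0,0],
    [0,0,0],
  ],
  twist=[
    [0,0,0],
    [0,0,0],
    [0,0,0],
    [0,0,0],
    [0,0,0],
    [0,0,0],
    [0,0,0],
    [0,0,0],
    [0,0,0],
    [0,0,0],
    [0,0,0],
    [0,0,0],
    [0,0,0],
    [0,0,0],
    [0,0,0],
    [0,0,0],
  ],
  fingers=[1,1,1,1,1,1,1,1,1,1,1,1,1,1,1,1],
)

```text
time: 6.88
tcp_pos: [0.4646, 0.0798, 0.2379]
tool_rot: [3.141, -0.0, -1.35]
ft_force: [0.1, -0.1, -0.1]
width: 0.002
```

Run:
```python
from h import *
lt();c=cap('side','s4')
cv2.imwrite('pics/s4z.png',cv2.resize(c['pixels'][90:290,250:450,::-1],(600,600),interpolation=cv2.INTER_CUBIC))
c=cap('top','t4')
cv2.imwrite('pics/t4z.png',cv2.resize(c['pixels'][140:300,190:510,::-1],(800,400),interpolation=cv2.INTER_CUBIC))
```

```text
t 6.875 local tcp [-0.0623  0.1327  0.2379] rpy [ 3.141 -0.    -1.35 ] F [ 0.13 -0.09 -0.1 ] w 0.0018029697308450231
```

View pics/s4z.png

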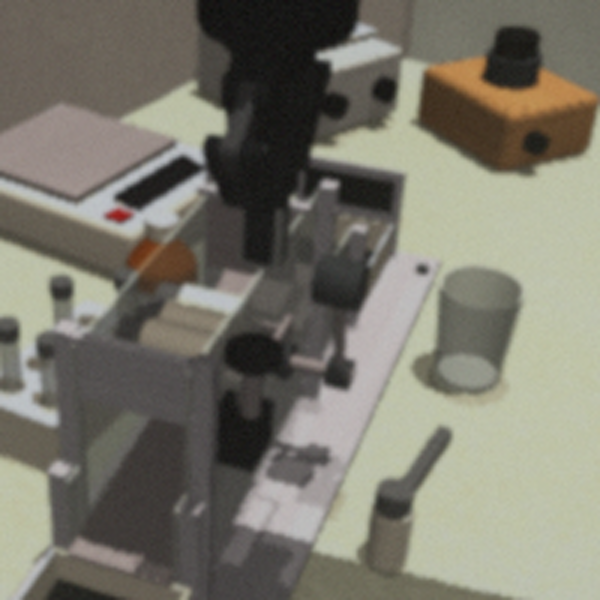

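View pics/t4z.png

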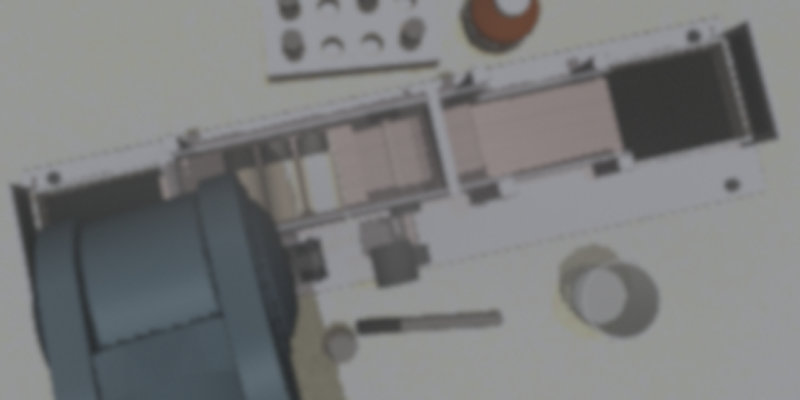

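Request:
drive_tool(
  linear=[
    [0,0,0.25],
    [0,0,0.25],
    [0,0,0.25],
    [0,0,0.2],
    [0,0,0.1],
    [0,0,0.1],
    [0,0,0.1],
    [0,0,0.1],
    [0,0,0.06],
    [0,0,0],
  ],
  twist=[
    [0,0,0],
    [0,0,0],
    [0,0,0],
    [0,0,0],
    [0,0,0],
    [0,0,0],
    [0,0,0],
    [0,0,0],
    [0,0,0],
    [0,0,0],
  ],
  fingers=[1,1,1,1,1,1,1,1,1,1],
)

```text
time: 8.22
tcp_pos: [0.4649, 0.0815, 0.169]
tool_rot: [-3.141, -0.0, -1.348]
ft_force: [-2.9, 0.1, 9.1]
width: -0.0
```

Run:
```python
from h import *
lt()
c=cap('side','s5')
cv2.imwrite('pics/s5z.png',cv2.resize(c['pixels'][130:370,210:450,::-1],(600,600),interpolation=cv2.INTER_CUBIC))
```

```text
t 8.225 local tcp [-0.0616  0.1343  0.169 ] rpy [-3.141 -0.    -1.348] F [-2.92  0.14  9.05] w -0.00042321269004484934
```

View pics/s5z.png

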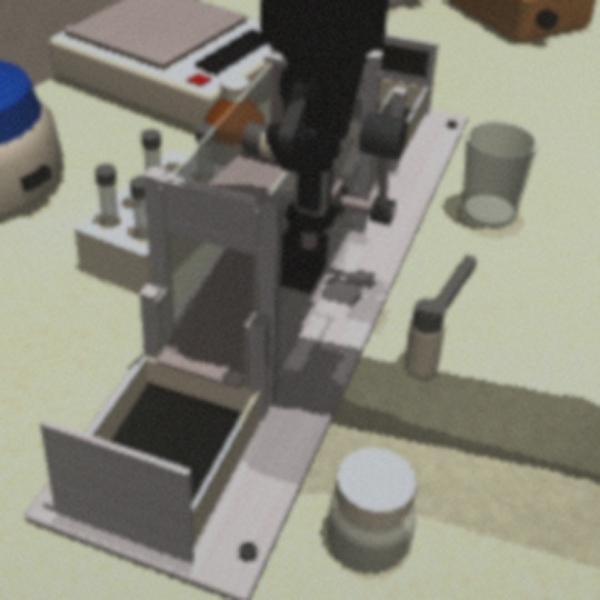

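Request:
drive_tool(
  linear=[
    [0,0,0],
    [0,0,0],
    [0,0,0],
    [0,0,0],
    [0,0,0],
    [0,0,0],
    [0,0,0],
    [0,0,0],
    [0,0,0],
    [0,0,0],
    [0,0,0],
    [0,0,0],
    [0,0,0],
    [0,0,0],
    [0,0,0],
    [0,0,0],
    [0,0,0],
    [0,0,0],
    [0,0,0],
    [0,0,0],
  ],
  twist=[
    [0,0,0],
    [0,0,0],
    [0,0,0],
    [0,0,0],
    [0,0,0],
    [0,0,0],
    [0,0,0],
    [0,0,0],
    [0,0,0],
    [0,0,0],
    [0,0,0],
    [0,0,0],
    [0,0,0],
    [0,0,0],
    [0,0,0],
    [0,0,0],
    [0,0,0],
    [0,0,0],
    [0,0,0],
    [0,0,0],
  ],
  fingers=[1,1,1,1,1,1,1,1,1,1,1,1,1,1,1,1,1,1,1,1],
)

```text
time: 10.78
tcp_pos: [0.4649, 0.0815, 0.169]
tool_rot: [-3.141, -0.0, -1.348]
ft_force: [-2.8, -0.6, 8.4]
width: -0.001
```

Run:
```python
from h import *
lt()
c=cap('side','s6')
cv2.imwrite('pics/s6z.png',cv2.resize(c['pixels'][130:370,210:450,::-1],(600,600),interpolation=cv2.INTER_CUBIC))
c=cap('top','t6')
cv2.imwrite('pics/t6z.png',cv2.resize(c['pixels'][140:300,190:510,::-1],(800,400),interpolation=cv2.INTER_CUBIC))
```

```text
t 10.775 local tcp [-0.0617  0.1343  0.169 ] rpy [-3.141 -0.    -1.348] F [-2.78 -0.56  8.42] w -0.0009017315788099792
```

View pics/s6z.png

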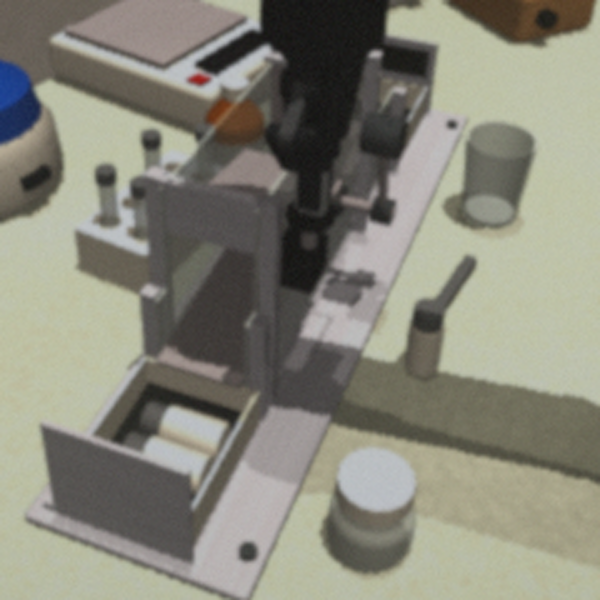

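View pics/t6z.png

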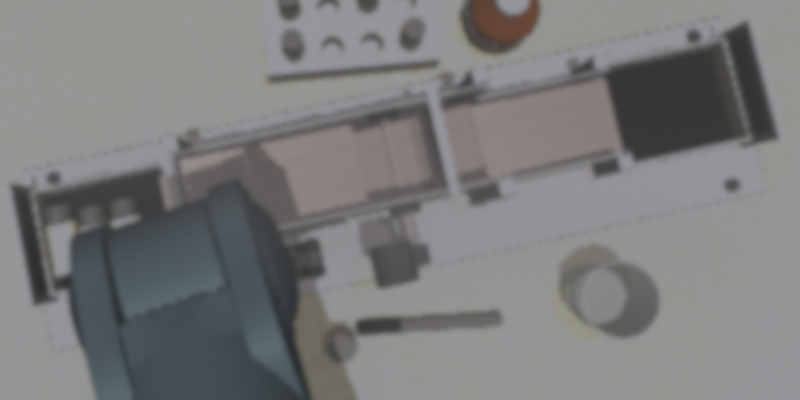

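Three caps are visible in the left tray in the top view (zoomed at about 60, 90 and 122, 210), and the lane is empty. I'll hold a little longer, then release and back away.

Request:
drive_tool(
  linear=[
    [0,0,0],
    [0,0,0],
    [0,0,0],
    [0,0,0],
    [0,0,-0.15],
    [0,0,-0.2],
    [0,0,-0.3],
    [0,0,-0.5],
    [0,0,-0.5],
    [0,0,-0.5],
    [0,0,-0.5],
    [0.6,0.2,0],
    [0.7,0.2,0],
    [0.7,0.2,0],
    [0.7,0.2,0],
    [0.7,0.2,0],
    [0.7,0.2,0],
    [0.7,0.2,0],
    [0.7,0.2,0],
    [0,0,0],
  ],
  twist=[
    [0,0,0],
    [0,0,0],
    [0,0,0],
    [0,0,0],
    [0,0,0],
    [0,0,0],
    [0,0,0],
    [0,0,0],
    [0,0,0],
    [0,0,0],
    [0,0,0],
    [0,0,0],
    [0,0,0],
    [0,0,0],
    [0,0,0],
    [0,0,0],
    [0,0,0],
    [0,0,0],
    [0,0,0],
    [0,0,0],
  ],
  fingers=[1,1,1,1,1,1,1,1,1,1,1,1,1,1,1,1,1,1,1,1],
)

```text
time: 13.38
tcp_pos: [0.446, -0.2084, 0.3005]
tool_rot: [3.141, -0.001, -1.355]
ft_force: [-0.0, 0.7, -0.1]
width: 0.001
```

Run:
```python
from h import *
lt()
c=cap('side','s7')
cv2.imwrite('pics/s7z.png',cv2.resize(c['pixels'][130:370,210:450,::-1],(600,600),interpolation=cv2.INTER_CUBIC))
c=cap('top','t7')
cv2.imwrite('pics/t7z.png',cv2.resize(c['pixels'][140:300,190:510,::-1],(800,400),interpolation=cv2.INTER_CUBIC))
l=(world(c)-O)@RZ
k=(np.hypot(l[...,0]+.06,l[...,1]-.135)<.012)&(l[...,2]>.15);print('pad z',np.median(l[...,2][k]))
```

```text
t 13.375 local tcp [-0.1433 -0.1445  0.3005] rpy [ 3.141e+00 -1.000e-03 -1.355e+00] F [-0.04  0.72 -0.09] w 0.0011241758620909289
pad z 0.1848757343559428
```

View pics/s7z.png

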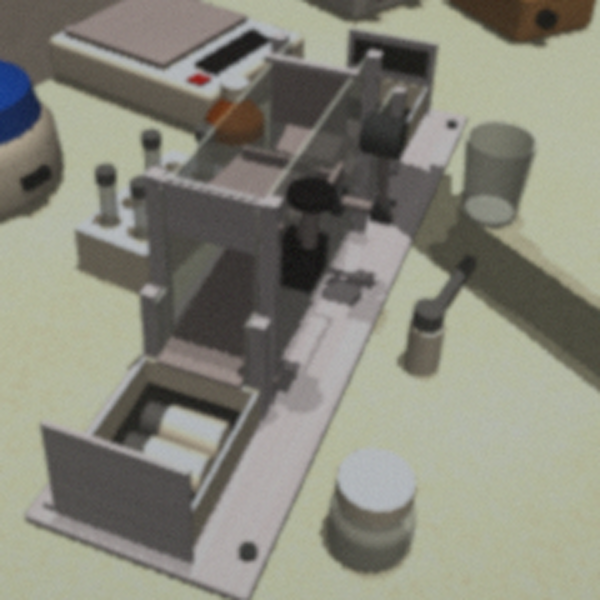

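View pics/t7z.png

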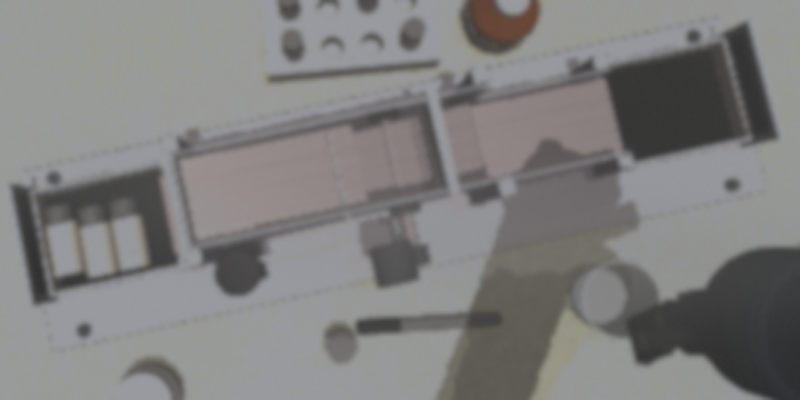

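The final top view shows all three vials in the left tray (zoomed at about 60, 95 and 128, 240). The pad is back up at 185 mm, the lever leans left, and the bystanders are unmoved. The gripper hangs free at z = 0.30.

```bash
python3 -c "
from rig import bot
print(bot.close_job())"
```

```text
the job is handed in; nothing more can be done
None
```

The job is done and handed in at about 13.5 s: all three vials are in the left tray. The gate was feeding the right chute, so I pushed the lever weight over to the left with shut fingers. I then pressed the stop's thumb pad fully down (TCP at 169 mm, about 9 N). I held it there for about 3 s until the vials had rolled through, then let go and backed away.

**Last checks:**
- **Vials:** the final top view shows three in the left tray, with the lane and the right tray empty.
- **Stop and lever:** the pad is back up, measured at 184.9 mm against 185 mm. The lever rests on the left.
- **Bystanders:** they look unmoved in the pictures. I compared these by eye and did not measure them.
- **Robot:** the gripper hangs clear at z = 0.30 m, with under 1 N on the wrist.

**One disagreement:** the centre of the base screws lies about 15 mm nearer the robot than the diverter's origin. I took the origin from the pad's measured position instead, and the side camera then agreed for both the pad and the weight.

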